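# Stand the fallen stick tub up in its lane and close the row

## Robot

A 6-joint arm with a two-finger parallel gripper is mounted at the origin on a cart in front of the work surface, level with it; the furniture and walls round the work are solid. World frame = base frame: x ahead of the robot, y to its left, z up, the work surface at z = 0. Lengths are in m, angles in rad, forces in N, time in s.
With the tool pointing down it reaches from about 0.3 to 0.775 m from the base axis. Payload 14.6 kg.
Tool frame: the origin (TCP) lies at the very end of the fingers, on their centre line; the grasp point (between the pads) lies 19 mm behind it; z points along the fingers, y is the line along which they close (so a half turn about z gives the same grasp; the last joint's range is limited). The gripper opens to 94 mm and grips with 3 to 60 N. Pads are 16 mm wide; open, the fingers measure 119 mm over their backs; the gripper's body (75 mm by 177 mm) begins 78 mm behind the grasp point.
Start: joints at [1.157, 0.3, 1.521, -0, 1.321, -0.067], TCP at [0.187, 0.517, 0.205] pointing down, gripper open.
Joint ranges: [-3.03, 3.03], [-0.79, 2.21], [0.23, 2.52], [-1.04, 4.18], [0, 3.07], [-2.55, 2.55]. Speed limits (rad/s): [2.22, 2.22, 2.57, 3.14, 3.14, 3.14].

## Interface

Orientations are given as [roll, pitch, yaw] about the fixed x, y, z axes, in that order (R = Rz(yaw) Ry(pitch) Rx(roll)).
In Python, from station import ctrl gives the robot as it stands. The module is installed in compiled form; this text tells all that it offers.
- The arm moves only by the tool step_arm, never from a script. Its argument "deltas" is a list of rows, each an object with "dp": the shift along the tool's x, y, z scaled (see below), a list of three; "twist": the turn about the tool's z scaled (see below). In form: [{"dp": [tx, ty, tz], "twist": twist}, ...]. A call has 1 to 12 rows; each row shifts and turns the commanded pose from where the row before left it, along the tool's axes as they then stand; what a row does not reach is not made up. The controller multiplies each number of a shift by 0.04 m and each number of a turn by 4 degrees. A row lasts 1/10 s, in which the tool goes at most 50 mm and 8.59 degrees, less where a joint would pass 70% of its speed; a pose out of reach is approached as far as the arm can. A call with a number of a shift or a turn outside -1 to 1 is refused whole. A call with a gripper value outside its range is refused whole. "gripper" is the opening, from -1 (shut) to 1 (fully open), set as the call begins (left out, the last holds). The fingers move at their own pace and stop on an object; "squeeze" is the grip in N (left out, the last holds). Time passes only in rows, so rows that do not move let the fingers close. It gives the time, the measured TCP pose, the force, the opening and the grip force at its end, in the units of the state.
- ctrl.get_obs(): the state, without advancing time (a new reading comes with each control period).
- ctrl.camera(name): name is "scene" or "top"; returns (picture, depth): 480x640x3 uint8, red, green, blue; 480x640 float32, m along the optical axis (not along the pixel's ray), 0 where there is no reading.
- ctrl.get_calibration(name): a dict with "fx", "fy", "cx", "cy" (pixels), "distortion" ([k1, k2, p1, p2, k3] as OpenCV has them; the pictures are not rectified), "world_to_cam" (4x4, takes a point from world to camera coordinates). Camera axes: x right, y down, z forward; pixel columns grow to the right and rows downward; lengths in m; the calibration is good to about 2 mm. A picture is of the moment at which its call begins. get_calibration takes no time and is no camera call.
- ctrl.hand_in(): hands the job in; it is judged then, once.
Trained networks look in the newest picture that a camera, given by its name, has taken for a name from the list of things; names that differ only in an ending like _2 or _b are one class to them, and where a whole thing is asked for, a point or a joint stands for the part that bears it (a point fixed in the world has none). Each returns a list of dicts, best first, with "conf" (0 to 1); they miss things now and then, are a little off and sometimes report something else, mostly with a low value. They report only what shows in the picture. A call takes as long as a camera call. They do not tell look-alikes from the thing itself.
- ctrl.spot_in(camera, label): "rect" ([left, top, right, bottom] as shares, 0 to 1, of the picture: columns of its width, rows of its height, round what is visible of it).
- ctrl.cut_out(camera, label): "pixels" (480x640 bool, what is visible of it) and "rect" ([left, top, right, bottom] as shares, 0 to 1, of the picture: columns of its width, rows of its height, round what is visible of it).
The state is a dict: "time_s": time; "qpos": joint angles; "joint_vel": joint speeds; "tau": joint torques, N m; "ee_pos": TCP position; "eef_rot": TCP orientation; "force": force on the tool from outside, world axes, zero at the start; "moment": the same for the moment, N m; "grip_width": finger opening in m; "grip_force": force on a finger pad.
Only numpy, scipy, OpenCV 4.12 (cv2) and the standard library are available. Lean on these libraries where they do the work, as an engineer would, in place of code of your own. Each camera call takes 0.05 s, during which the arm holds its last target. There are 200 camera calls.

## Task

One tub of mixing sticks has toppled over in the front lane of the supply rack and a carton has strayed into that lane. Stand the stray carton on end in the back lane where the other cartons stand, and tip the fallen tub upright within its lane against the standing tubs, never lifting it out of the rack, or its sticks spill. Then slide the follower up until the three tubs stand in a snug row against the end stop, without crushing them; leave the other cartons and the cup box where they are.

Things in the scene. Friction and masses are not known exactly. Their poses are not given: they have to be found in the camera images.
- rack: Two-lane supply rack fixed on the desk, 154 x 469 mm: aluminium lanes between plywood cheeks. Origin at desk level under the front (tub) lane's centre line; lanes run along its y from -235 to +210 mm, its x points from the front to the back lane (away from the robot), z up. Both lane floors are 55 mm above the desk. The low cheek at the y = -235 to -247 end is 63 mm high.
- lane_stop (a point): Front lane's centre line at floor level at its end stop (the tall cheek, top 128 mm above the desk); rack [0, 0.210, 0.055], axes as the rack. This lane has two flat rails 14 mm wide, 10 mm thick, with an open slot 32 mm wide between them, free down to the desk; 3 mm side lips, 58 mm between them, 8 mm above the rails, 30 mm within 175 mm of the stop.
- carton_lane (a point): Middle of the back (carton) lane's floor: rack [0.080, -0.0125, 0.055], axes as the rack. The floor is closed, 54 mm wide between 3 mm thick lips 8 mm high.
- follower (a joint): Grey follower in the front lane, in m: 0 = farthest from the end stop, grows towards the stop, at most 0.29. Stiff (2 N); stays where left. Front face at rack y = -0.195 + value. Upright plate 46 mm wide, 8 thick, top 51 above the lane floor; behind it a foot 6 mm high to 36 mm behind the face, 38 mm free between its side ribs. With three touching tubs between it and the stop it reads 0.246.
- follower_face (a point): Centre of the follower's front face, 25 mm above the lane floor; axes as the rack.
- tub_fallen: Clear tub of yellow sticks, blue foot, lying in the front lane, sunk a little into the slot, foot towards the standing tubs and head towards the follower. Foot 53 mm in diameter, 10 high; body 47 mm in diameter; 121 long over all; 0.09 kg. Origin at the centre of the foot's underside, z axis from foot to head. Its lowest line lies 6 mm below the rail tops.
- tub_next: Standing tub of the same kind in the front lane, next to the fallen one's foot. Origin at the centre of its underside, z up.
- tub_end: Standing tub of the same kind in the front lane, next to the end stop. Origin at the centre of its underside, z up.
- carton_stray: White carton 44 x 67 x 26 mm, about 0.03 kg, that stands on end in the front (tub) lane between the fallen tub's head and the follower. Origin at the centre of one 44 x 67 face; own x axis along its 44 mm width (across the lane), y axis along its 67 mm length (up, as it stands), z axis through its 26 mm thickness, the carton reaching from z = 0 to 26.
- carton_1: Same kind of carton standing on end in the back lane, next to the end stop. Frame as carton_stray.
- carton_2: Same kind of carton standing on end in the back lane, next to carton_1. Frame as carton_stray.
- cup_box: Square carton 46 x 46 x 40 mm high in the back lane at the end far from the stop. Origin at the centre of its underside, z up.
Mind the look-alikes: they are no part of the job. Leave any yellow look-alike of the carton_stray alone.

How it is judged:
By the outcome, as a careful person would: the job done as asked, in the order asked, and still so for the second after the job is handed in, with the robot touching nothing.
It also fails if it takes over 72 s, if anything falls off the work surface, if the arm or the gripper's body presses on something with over 40 N, if the wrist force passes 120 N, or if a joint passes its speed limit or range.

## Working session

There is one attempt and no reset: what is moved stays moved. The work goes in short steps, Python scripts to look and compute and a tool call to move; the robot and the scene stay as the last step left them, time stands still between calls to the robot, and variables do not carry over. Pictures are saved under pics/ and viewed, at most 10 in all, crops included, and the job is handed in when it is done.

Besides the shell and the picture viewer there is one more tool, called after "Call:" as name([rows], argument=value, ...), one row to a line, values as JSON. step_arm: Moves the arm, as the interface text tells. Its arguments: {"type":"object","properties":{"deltas":{"type":"array"},"gripper":{"type":"number"},"squeeze":{"type":"number"}},"required":["deltas"]}

```bash
mkdir -p pics; cat > h.py <<'E'
import numpy as np, cv2
from station import ctrl
def cal(n):
    c=ctrl.get_calibration(n); K=np.array([[c['fx'],0,c['cx']],[0,c['fy'],c['cy']],[0,0,1.]])
    return K,np.array(c['distortion'],float),np.array(c['world_to_cam'])
def cloud(n,depth):
    K,D,T=cal(n); v,u=np.mgrid[0:480,0:640]
    p=cv2.undistortPoints(np.stack([u,v],-1).reshape(-1,1,2).astype(float),K,D).reshape(480,640,2)
    P=np.dstack([p*depth[...,None],depth]); W=(P-T[:3,3])@T[:3,:3]
    W[depth<=0]=np.nan; return W
def proj(n,X):
    K,D,T=cal(n); return cv2.projectPoints(np.array(X,float).reshape(-1,3),cv2.Rodrigues(T[:3,:3])[0],T[:3,3],K,D)[0].reshape(-1,2)
E
python3 - <<'E'
from h import *
o=ctrl.get_obs(); print({k:np.round(v,3) for k,v in o.items()})
for n in ['scene','top']:
    im,d=ctrl.camera(n); cv2.imwrite(f'pics/{n}0.png',im[...,::-1]); np.savez(f'{n}0.npz',im=im,d=d)
    W=cloud(n,d); print(n,'cam at',np.round(-cal(n)[2][:3,:3].T@cal(n)[2][:3,3],3))
    for l in ['rack','follower','tub_fallen','carton_stray','cup_box']:
        for r in ctrl.cut_out(n,l):
            m=r['pixels']; q=np.nanpercentile(W[m],[2,50,98],axis=0)
            print(l,round(r['conf'],2),np.round(np.array(r['rect'])*[640,480,640,480]).astype(int),np.round(q,3).tolist())
E
```

```text
{'time_s': np.float64(0.0), 'qpos': array([ 1.157,  0.3  ,  1.522, -0.   ,  1.321, -0.067]), 'joint_vel': array([ 0.001,  0.   ,  0.001, -0.002, -0.   , -0.001]), 'tau': array([-0.0000e+00, -5.3181e+01, -3.5273e+01,  7.1000e-02,  2.5000e-02,
       -0.0000e+00]), 'ee_pos': array([0.187, 0.517, 0.205]), 'eef_rot': array([-3.14 , -0.   ,  2.795]), 'force': array([ 0.118,  0.194, -0.279]), 'moment': array([-0.028, -0.006,  0.029]), 'grip_force': np.float64(0.0), 'grip_width': np.float64(0.094)}
scene cam at [0.118 0.251 0.802]
rack 0.67 [214 201 459 408] [[0.42, -0.337, 0.017], [0.49, -0.108, 0.055], [0.566, 0.122, 0.127]]
follower 0.65 [416 209 446 247] [[0.434, -0.318, 0.044], [0.453, -0.292, 0.079], [0.478, -0.29, 0.106]]
tub_fallen 0.62 [305 269 376 329] [[0.434, -0.13, 0.059], [0.45, -0.07, 0.09], [0.477, -0.023, 0.099]]
carton_stray 0.93 [374 233 407 272] [[0.436, -0.205, 0.057], [0.452, -0.183, 0.104], [0.477, -0.18, 0.122]]
carton_stray 0.71 [414 161 432 201] [[0.551, -0.44, -0.001], [0.564, -0.403, 0.05], [0.583, -0.394, 0.068]]
cup_box 0.92 [381 186 414 221] [[0.514, -0.325, 0
[... 222 characters left out ...]
0.514, -0.327, 0.08], [0.535, -0.305, 0.093], [0.555, -0.284, 0.097]]
follower 0.64 [386 289 402 311] [[0.435, -0.329, 0.045], [0.456, -0.309, 0.063], [0.479, -0.293, 0.106]]
tub_fallen 0.78 [251 291 310 315] [[0.436, -0.135, 0.075], [0.458, -0.081, 0.091], [0.481, -0.028, 0.1]]
carton_stray 0.94 [428 234 456 256] [[0.552, -0.436, 0.013], [0.568, -0.41, 0.065], [0.584, -0.395, 0.069]]
carton_stray 0.77 [331 289 347 314] [[0.433, -0.207, 0.0], [0.456, -0.194, 0.12], [0.479, -0.183, 0.124]]
carton_stray 0.3 [203 251 222 276] [[0.518, 0.043, 0.07], [0.538, 0.051, 0.12], [0.558, 0.068, 0.123]]
cup_box 0.78 [378 249 404 275] [[0.514, -0.327, 0.054], [0.534, -0.303, 0.093], [0.555, -0.284, 0.097]]
```

```bash
python3 - <<'E'
from h import *
a=cv2.imread('pics/scene0.png')[140:420,200:500]; b=cv2.imread('pics/top0.png')[220:340,160:470]
a=cv2.resize(a,None,fx=2,fy=2,interpolation=3)[:560,:600]; b=cv2.resize(b,None,fx=2.55,fy=2.55,interpolation=3)
cv2.imwrite('pics/a.png',a); cv2.imwrite('pics/b.png',b)
# measure
im,d=(lambda z:(z['im'],z['d']))(np.load('top0.npz')); W=cloud('top',d); x,y,z=W[...,0],W[...,1],W[...,2]
def sec(n,m): q=W[m]; print(n,len(q),np.round(np.nanpercentile(q,[3,50,97],axis=0),4).tolist())
sec('stop',(z>.122)&(z<.135)&(y>.08)&(x>.4)&(x<.6))
sec('lowend',(z>.057)&(z<.068)&(y<-.332)&(y>-.36)&(x>.4)&(x<.6))
sec('strayTop',(z>.115)&(z<.13)&(y<-.15)&(y>-.23)&(x>.4)&(x<.5))
sec('c top',(z>.115)&(z<.126)&(y>.0)&(y<.11)&(x>.51)&(x<.57))
sec('tubtops',(z>.16)&(z<.19)&(x>.4)&(x<.5))
sec('follower top',(z>.1)&(z<.11)&(y<-.27)&(x>.4)&(x<.5))
m=(z>.062)&(z<.11)&(y<-.0)&(y>-.16)&(x>.4)&(x<.5)
for lo in np.arange(-.15,.0,.01):
    k=m&(y>=lo)&(y<lo+.01)
    if k.sum()>3: print(round(lo+.005,3),k.sum(),np.round([np.nanmin(x[k]),np.nanmax(x[k]),np.nanpercentile(z[k],95)],3))
E
```

```text
stop 561 [[0.4253, 0.0865, 0.1225], [0.5056, 0.112, 0.1262], [0.5678, 0.1184, 0.1293]]
lowend 462 [[0.4221, -0.3485, 0.0579], [0.4924, -0.3421, 0.0614], [0.564, -0.3363, 0.0646]]
strayTop 302 [[0.4374, -0.2072, 0.1181], [0.4576, -0.1955, 0.1207], [0.4765, -0.183, 0.1236]]
c top 701 [[0.519, 0.0439, 0.1167], [0.5391, 0.0781, 0.1206], [0.5601, 0.1078, 0.1245]]
tubtops 1968 [[0.4077, -0.6635, 0.1608], [0.4576, 0.0775, 0.1728], [0.4964, 0.1782, 0.1889]]
follower top 290 [[0.4045, -0.663, 0.1005], [0.4529, -0.6603, 0.1046], [0.4943, -0.2933, 0.1098]]
-0.145 6 [0.426 0.488 0.064]
-0.135 93 [0.426 0.488 0.097]
-0.125 119 [0.426 0.489 0.097]
-0.115 125 [0.427 0.489 0.097]
-0.105 137 [0.427 0.489 0.097]
-0.095 147 [0.427 0.489 0.098]
-0.085 141 [0.428 0.489 0.098]
-0.075 147 [0.426 0.489 0.098]
-0.065 148 [0.427 0.49  0.098]
-0.055 147 [0.427 0.49  0.098]
-0.045 143 [0.427 0.49  0.098]
-0.035 156 [0.427 0.49  0.1  ]
-0.025 70 [0.428 0.49  0.101]
-0.015 19 [0.428 0.491 0.086]
-0.005 16 [0.428 0.491 0.084]
```

View pics/a.png

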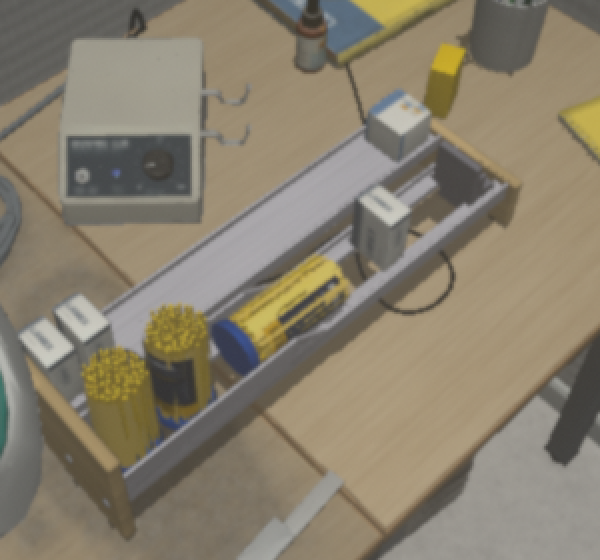

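View pics/b.png

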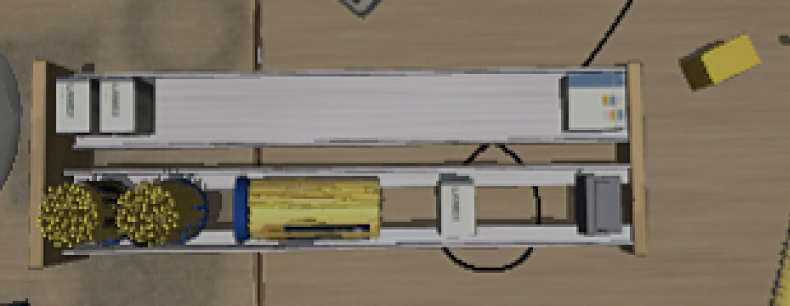

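The top crop shows a white carton in the front lane at top pixel (339,301). There is also a yellow look-alike at (442,245), outside the rack on the desk. The white one is the stray, because it stands on end between the fallen tub's head and the follower. The fallen tub is at (251–310, 303) and the standing tubs are at about (188,303) and (222,303).

```bash
python3 - <<'E'
from h import *
for n in ['top','scene']:
    z0=np.load(n+'0.npz'); W=cloud(n,z0['d']).reshape(-1,3); W=W[np.isfinite(W).all(1)]; x,y,z=W.T
    def sec(s,m,p=[2,50,98]):
        q=W[m]; print(n,s,len(q),np.round(np.percentile(q,p,axis=0),4).tolist() if len(q)>3 else '')
    sec('tubs top',(z>.15)&(x>.41)&(x<.51)&(y>-.02)&(y<.13),[2,50,90,98,100])
    sec('tubnext lowfoot',(z>.056)&(z<.066)&(abs(x-.458)<.02)&(y>-.02)&(y<.03))
    sec('fallen',(z>.066)&(z<.11)&(abs(x-.458)<.02)&(y>-.16)&(y<-.012),[1,50,99])
    sec('follower',(z>.099)&(z<.11)&(abs(x-.458)<.035)&(y<-.25)&(y>-.34))
    sec('c2',(z>.114)&(z<.126)&(abs(x-.539)<.03)&(y<.1)&(y>.02))
    for s,a,b in [('lipF',.42,.434),('lipB',.482,.496),('lip3',.503,.516),('lip4',.56,.574)]:
        k=(x>a)&(x<b)&(z>.06)&(z<.067)&(y>-.32)&(y<-.07)
        if k.sum()>20: print(n,s,k.sum(),np.polyfit(y[k]+.2,x[k],1).round(4))
E
```

```text
top tubs top 954 [[0.4387, 0.0033, 0.1506], [0.4612, 0.0644, 0.1616], [0.4954, 0.1229, 0.1665], [0.5075, 0.1288, 0.1779], [0.5099, 0.13, 0.1898]]
top tubnext lowfoot 57 [[0.4393, -0.0083, 0.0562], [0.459, 0.0029, 0.0615], [0.4774, 0.0148, 0.0652]]
top fallen 1171 [[0.4385, -0.1365, 0.0769], [0.4579, -0.0808, 0.0927], [0.4774, -0.0272, 0.1004]]
top follower 112 [[0.4346, -0.3012, 0.1002], [0.4556, -0.2965, 0.1041], [0.4785, -0.293, 0.1075]]
top c2 610 [[0.5195, 0.0435, 0.116], [0.5391, 0.0683, 0.1205], [0.5598, 0.0988, 0.1233]]
top lipF 151 [0.0077 0.4268]
top lipB 138 [0.0076 0.4877]
top lip3 145 [0.0064 0.5087]
top lip4 142 [0.0069 0.5655]
scene tubs top 1665 [[0.4353, 0.008, 0.1507], [0.456, 0.065, 0.1614], [0.475, 0.0997, 0.1654], [0.5045, 0.1274, 0.1683], [0.51, 0.13, 0.1822]]
scene tubnext lowfoot 25 [[0.4391, -0.0068, 0.0568], [0.4417, 0.0102, 0.0629], [0.4637, 0.0238, 0.0655]]
scene fallen 1572 [[0.4382, -0.1336, 0.0683], [0.4529, -0.0697, 0.0922], [0.4774, -0.0234, 0.0997]]
scene follower 124 [[0.4343, -0.2992, 0.0993], [0.4545, -0.2931, 0.1036], [0.4776, -0.2904, 0.1069]]
scene c2 789 [[0.5186, 0.0469, 0.1149], [0.5372, 0.0704, 0.1205], [0.5593, 0.0994, 0.123]]
scene lipF 201 [-0.0011  0.4271]
scene lipB 85 [0.009  0.4878]
scene lip3 186 [-0.0103  0.5095]
scene lip4 154 [0.0065 0.5654]
```

```bash
python3 - <<'E'
from h import *
for n in ['top','scene']:
    W=cloud(n,np.load(n+'0.npz')['d']).reshape(-1,3); W=W[np.isfinite(W).all(1)]; x,y,z=W.T
    for y0 in np.arange(-.3,.6,.1):
        print(n,round(y0,1),[round(float(np.percentile(z[k],99)),2) if (k:=(y>=y0)&(y<y0+.1)&(x>=a)&(x<a+.1)).sum()>5 else None for a in np.arange(.1,.7,.1)])
E
```

```text
top -0.3 [-0.73, 0.0, 0.0, 0.12, 0.1, 0.07]
top -0.2 [0.0, 0.0, 0.0, 0.12, 0.06, 0.08]
top -0.1 [0.01, 0.0, 0.01, 0.1, 0.06, 0.07]
top 0.0 [0.01, 0.0, 0.01, 0.17, 0.12, 0.02]
top 0.1 [0.0, 0.01, 0.02, 0.33, 0.33, 0.02]
top 0.2 [-0.28, 0.0, 0.21, 0.37, 0.37, 0.04]
top 0.3 [-0.26, 0.05, 0.21, 0.03, 0.0, 0.04]
top 0.4 [-0.26, 0.06, 0.07, 0.03, 0.02, 0.0]
top 0.5 [-0.26, 0.0, 0.0, 0.02, 0.0, 0.0]
scene -0.3 [-0.74, 0.0, 0.0, 0.12, 0.1, 0.07]
scene -0.2 [0.0, 0.0, 0.0, 0.12, 0.06, 0.08]
scene -0.1 [0.28, 0.0, 0.01, 0.1, 0.06, 0.07]
scene 0.0 [0.27, 0.0, 0.01, 0.17, 0.12, 0.02]
scene 0.1 [0.66, 0.01, 0.03, 0.32, 0.33, None]
scene 0.2 [None, None, 0.24, 0.42, 0.39, 0.04]
scene 0.3 [None, None, None, 0.02, 0.38, 0.04]
scene 0.4 [None, None, None, None, 0.0, 0.0]
scene 0.5 [None, None, None, None, None, None]
```

Call:
step_arm([
  {"dp":[0,0,-1],"twist":1},
  {"dp":[0,0,-0.5],"twist":1},
  {"dp":[0,0,0],"twist":1},
  {"dp":[0,0,0],"twist":1},
  {"dp":[0,0,0],"twist":1},
  {"dp":[0,0,0],"twist":1},
  {"dp":[0,0,0],"twist":1},
  {"dp":[0,0,0],"twist":1},
  {"dp":[0,0,0],"twist":1},
], gripper=0.5)

```text
time_s: 1.5
ee_pos: [0.1869, 0.5172, 0.2654]
eef_rot: [-3.142, 0.0, 2.164]
force: [0.2, -0.5, -0.6]
grip_width: 0.0709
grip_force: 0.0
```

```bash
python3 - <<'E'
from h import *
z0=np.load('scene0.npz'); 
for n in ['top','scene']:
    W=cloud(n,np.load(n+'0.npz')['d']).reshape(-1,3); W=W[np.isfinite(W).all(1)]; x,y,z=W.T
    for lo in [.15,.2,.25,.3,.35]:
        q=W[(z>lo)&(z<lo+.05)&(x>.22)&(x<.7)&(y>.1)&(y<.5)]; print(n,lo,len(q),np.percentile(q,[2,98],axis=0).round(3).tolist() if len(q) else '')
cv2.imwrite('pics/c.png',cv2.imread('pics/scene0.png'))
E
```

```text
top 0.15 1862 [[0.332, 0.111, 0.154], [0.546, 0.331, 0.199]]
top 0.2 3058 [[0.398, 0.114, 0.201], [0.576, 0.222, 0.249]]
top 0.25 3386 [[0.411, 0.129, 0.251], [0.582, 0.23, 0.299]]
top 0.3 3150 [[0.44, 0.157, 0.301], [0.568, 0.235, 0.348]]
top 0.35 483 [[0.471, 0.22, 0.35], [0.503, 0.265, 0.378]]
scene 0.15 2194 [[0.405, 0.103, 0.154], [0.536, 0.197, 0.199]]
scene 0.2 3573 [[0.398, 0.12, 0.201], [0.561, 0.231, 0.249]]
scene 0.25 4010 [[0.405, 0.135, 0.251], [0.571, 0.243, 0.299]]
scene 0.3 4088 [[0.437, 0.163, 0.301], [0.559, 0.242, 0.349]]
scene 0.35 2679 [[0.471, 0.228, 0.351], [0.533, 0.306, 0.392]]
```

View pics/c.png

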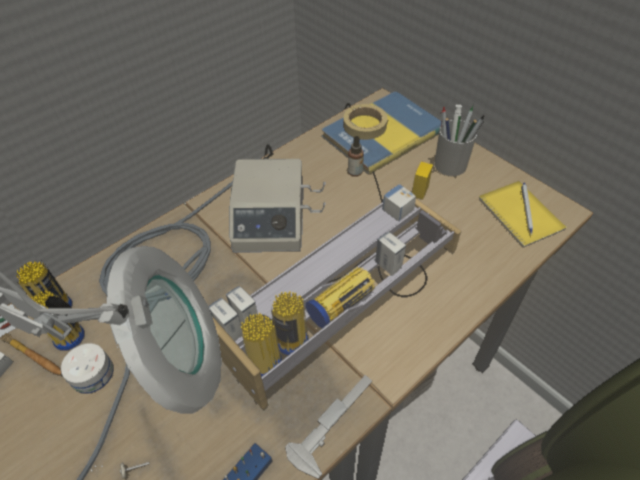

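The full picture shows a magnifier lamp ring at about (165,330), above the end-stop side. I'll route around it on the low-x side.

Call:
step_arm([
  {"dp":[0,0,-0.5],"twist":1},
  {"dp":[0,0,0],"twist":1},
  {"dp":[0,0,0],"twist":1},
  {"dp":[0,0,0],"twist":1},
  {"dp":[0,0,0],"twist":1},
  {"dp":[0,0,0],"twist":1},
  {"dp":[0,0,0],"twist":1},
  {"dp":[0,0,0],"twist":1},
  {"dp":[0,0,0],"twist":0.6},
  {"dp":[-0.9,0,0],"twist":0},
  {"dp":[-0.9,0,0],"twist":0},
  {"dp":[-0.9,0.1,0],"twist":0},
])

```text
time_s: 2.7
ee_pos: [0.1901, 0.408, 0.2852]
eef_rot: [-3.141, 0.0, 1.567]
force: [0.1, -0.2, 0.1]
grip_width: 0.0703
grip_force: 0.0
```

Call:
step_arm([
  {"dp":[-0.9,0.1,0],"twist":0},
  {"dp":[-0.9,0.1,0],"twist":0},
  {"dp":[-0.9,0.1,0],"twist":0},
  {"dp":[-0.9,0.3,0],"twist":0},
  {"dp":[-0.9,0.3,0],"twist":0},
  {"dp":[-0.9,0.3,0],"twist":0},
  {"dp":[-0.9,0.3,0],"twist":0},
  {"dp":[-0.9,0.3,0],"twist":0},
  {"dp":[-0.9,0.3,0],"twist":0},
  {"dp":[-0.9,0.3,0],"twist":0},
  {"dp":[0,0,0],"twist":0},
])

```text
time_s: 3.8
ee_pos: [0.2854, 0.0455, 0.2856]
eef_rot: [3.141, 0.001, 1.56]
force: [0.5, 0.4, -0.7]
grip_width: 0.0702
grip_force: 0.0
```

Call:
step_arm([
  {"dp":[-0.86,0.61,0],"twist":0},
  {"dp":[-0.86,0.61,0],"twist":0},
  {"dp":[-0.86,0.61,0],"twist":0},
  {"dp":[-0.86,0.61,0],"twist":0},
  {"dp":[-0.86,0.61,0],"twist":0},
  {"dp":[-0.86,0.61,0],"twist":0},
  {"dp":[-0.86,0.61,0],"twist":0},
  {"dp":[0,0,0.9],"twist":0},
  {"dp":[0,0,0.9],"twist":0},
  {"dp":[0,0,0.9],"twist":0},
  {"dp":[0,0,0.5],"twist":0},
  {"dp":[0,0,0],"twist":0},
])

```text
time_s: 5.0
ee_pos: [0.4536, -0.1915, 0.1551]
eef_rot: [-3.137, -0.002, 1.567]
force: [0.3, 0.6, 0.9]
grip_width: 0.0706
grip_force: 0.0
```

Call:
step_arm([
  {"dp":[0,0,0.7],"twist":0},
  {"dp":[0,0,0.4],"twist":0},
  {"dp":[0,0,0],"twist":0},
  {"dp":[0,0,0],"twist":0},
])

```text
time_s: 5.4
ee_pos: [0.4552, -0.1928, 0.115]
eef_rot: [3.14, 0.001, 1.566]
force: [0.6, 0.1, 0.2]
grip_width: 0.0703
grip_force: 0.0
```

Now trim to (0.4575, −0.195), lower to about 0.094 and grip.

Call:
step_arm([
  {"dp":[-0.05,0.05,0.25],"twist":0},
  {"dp":[0,0,0.25],"twist":0},
  {"dp":[0,0,0],"twist":0},
  {"dp":[0,0,0],"twist":0},
])

```text
time_s: 5.8
ee_pos: [0.4563, -0.1948, 0.0933]
eef_rot: [-3.141, -0.0, 1.566]
force: [0.3, 0.6, -0.1]
grip_width: 0.0708
grip_force: 0.0
```

Call:
step_arm([
  {"dp":[0,0,0],"twist":0},
  {"dp":[0,0,0],"twist":0},
  {"dp":[0,0,0],"twist":0},
  {"dp":[0,0,0],"twist":0},
  {"dp":[0,0,0],"twist":0},
], gripper=-0.2, squeeze=8)

```text
time_s: 6.3
ee_pos: [0.4564, -0.1948, 0.0936]
eef_rot: [3.141, 0.0, 1.566]
force: [-0.2, -0.4, 2.2]
grip_width: 0.0443
grip_force: 8.0
```

Call:
step_arm([
  {"dp":[0,0,-0.5],"twist":0},
  {"dp":[0,0,-0.8],"twist":0},
  {"dp":[0,0,-0.5],"twist":0},
  {"dp":[0.5,0.35,0],"twist":0},
  {"dp":[0.8,0.35,0],"twist":0},
  {"dp":[0.8,0.35,0],"twist":0},
  {"dp":[0.8,0.35,0],"twist":0},
  {"dp":[0.8,0.35,0],"twist":0},
  {"dp":[0.8,0.3,0],"twist":0},
  {"dp":[0.3,0,0],"twist":0},
  {"dp":[0,0,0],"twist":0},
  {"dp":[0,0,0],"twist":0},
])

```text
time_s: 7.5
ee_pos: [0.539, -0.004, 0.1654]
eef_rot: [-3.141, 0.0, 1.566]
force: [1.1, -0.4, -0.1]
grip_width: 0.0441
grip_force: 8.0
```

Call:
step_arm([
  {"dp":[0,0,0.7],"twist":0},
  {"dp":[0,0,0.6],"twist":0},
  {"dp":[0,0,0.25],"twist":0},
  {"dp":[0,0,0.1],"twist":0},
  {"dp":[0,0,0.1],"twist":0},
  {"dp":[0,0,0],"twist":0},
  {"dp":[0,0,0],"twist":0},
])

```text
time_s: 8.2
ee_pos: [0.5396, -0.0033, 0.0962]
eef_rot: [3.14, 0.0, 1.566]
force: [-0.1, -0.5, -0.1]
grip_width: 0.0447
grip_force: 8.0
```

Call:
step_arm([
  {"dp":[0,0,0.06],"twist":0},
  {"dp":[0,0,0.02],"twist":0},
  {"dp":[0,0,0],"twist":0},
])

```text
time_s: 8.5
ee_pos: [0.5398, -0.0032, 0.0931]
eef_rot: [3.14, 0.0, 1.566]
force: [-1.1, 0.4, 5.8]
grip_width: 0.0443
grip_force: 8.0
```

Call:
step_arm([
  {"dp":[0,0,0],"twist":0},
  {"dp":[0,0,0],"twist":0},
  {"dp":[0,0,0],"twist":0},
  {"dp":[0,0,-0.4],"twist":0},
  {"dp":[0,0,-0.7],"twist":0},
  {"dp":[0,0,-0.9],"twist":0},
  {"dp":[-0.8,-0.5,0],"twist":0},
  {"dp":[-0.8,-0.5,0],"twist":0},
  {"dp":[-0.8,-0.5,0],"twist":0},
  {"dp":[-0.8,-0.5,0],"twist":0},
  {"dp":[0,0,0],"twist":0},
  {"dp":[0,0,0],"twist":0},
], gripper=0.4)

```text
time_s: 9.7
ee_pos: [0.4586, -0.1312, 0.1724]
eef_rot: [3.141, -0.0, 1.565]
force: [0.7, 0.5, -0.2]
grip_width: 0.0662
grip_force: 0.0
```

```bash
python3 - <<'E'
from h import *
n='top'; im,d=ctrl.camera(n); W=cloud(n,d).reshape(-1,3); W=W[np.isfinite(W).all(1)]; x,y,z=W.T
s,_=ctrl.camera('scene')
for nm,m in [('placed',(z>.11)&(z<.13)&(abs(x-.539)<.03)&(y>-.04)&(y<.03)),('c12',(z>.11)&(z<.13)&(abs(x-.539)<.03)&(y>.035)&(y<.115)),('fallen',(z>.066)&(z<.12)&(abs(x-.458)<.02)&(y>-.17)&(y<-.012))]:
    q=W[m]; print(nm,len(q),np.percentile(q,[2,50,98],axis=0).round(3).tolist() if len(q) else '')
c=np.hstack([cv2.resize(s[140:420,200:470],(386,400)),cv2.resize(im[200:340,160:300],(400,400))]); cv2.imwrite('pics/d.png',c[...,::-1]); print(ctrl.get_obs()['ee_pos'])
E
```

```text
placed 311 [[0.518, -0.017, 0.117], [0.539, -0.005, 0.121], [0.559, 0.008, 0.123]]
c12 893 [[0.513, 0.043, 0.111], [0.539, 0.083, 0.121], [0.564, 0.114, 0.128]]
fallen 0 
[ 0.45906875 -0.13027156  0.17223032]
```

View pics/d.png

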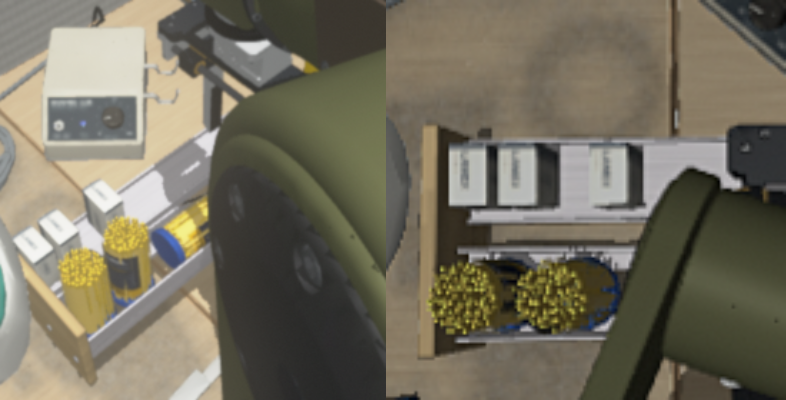

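The carton stands upright in the back lane, in the right half of the picture at (612,175), and the other cartons have not moved. Next I'll grip the tub near its head.

Call:
step_arm([
  {"dp":[0.07,-0.03,0.9],"twist":0},
  {"dp":[0,0,0.9],"twist":0},
  {"dp":[0,0,0.5],"twist":0},
  {"dp":[0,0,0.3],"twist":0},
  {"dp":[0,0,0],"twist":0},
  {"dp":[0,0,0],"twist":0},
])

```text
time_s: 10.4
ee_pos: [0.4582, -0.1279, 0.069]
eef_rot: [3.141, 0.0, 1.567]
force: [-0.0, -0.1, 1.3]
grip_width: 0.0658
grip_force: 0.0
```

Call:
step_arm([
  {"dp":[0,0,0.07],"twist":0},
  {"dp":[0,0,0],"twist":0},
  {"dp":[0,0,0],"twist":0},
  {"dp":[0,0,0],"twist":0},
  {"dp":[0,0,0],"twist":0},
  {"dp":[0,0,0],"twist":0},
], gripper=-0.2, squeeze=5)

```text
time_s: 11.0
ee_pos: [0.4582, -0.1283, 0.066]
eef_rot: [3.14, 0.001, 1.566]
force: [5.5, -0.5, 4.5]
grip_width: 0.0472
grip_force: 5.0
```

Call:
step_arm([
  {"dp":[0,0,-0.04],"twist":0},
  {"dp":[-0.3,0,0],"twist":0},
  {"dp":[-0.4,0,0],"twist":0},
  {"dp":[-0.4,0,0],"twist":0},
  {"dp":[0,0,0],"twist":0},
  {"dp":[0,0,0],"twist":0},
])

```text
time_s: 11.6
ee_pos: [0.4571, -0.1725, 0.067]
eef_rot: [-3.141, 0.0, 1.565]
force: [2.2, -2.1, 2.1]
grip_width: 0.0468
grip_force: 5.0
```

Call:
step_arm([
  {"dp":[0.08,0,-0.24],"twist":0},
  {"dp":[0.08,0,-0.24],"twist":0},
  {"dp":[0.08,0,-0.24],"twist":0},
  {"dp":[0.14,0,-0.21],"twist":0},
  {"dp":[0.14,0,-0.21],"twist":0},
  {"dp":[0.14,0,-0.21],"twist":0},
  {"dp":[0,0,0],"twist":0},
  {"dp":[0,0,0],"twist":0},
])

```text
time_s: 12.4
ee_pos: [0.4576, -0.1456, 0.1212]
eef_rot: [3.141, 0.0, 1.566]
force: [0.8, -0.1, 0.6]
grip_width: 0.0469
grip_force: 5.0
```

```bash
python3 - <<'E'
from h import *
s,_=ctrl.camera('scene'); t,_=ctrl.camera('top')
c=np.hstack([cv2.resize(s[180:420,200:460],(433,400)),cv2.resize(t[220:340,170:290],(360,360))[:400] if 0 else cv2.resize(t[230:340,170:270],(364,400))]); cv2.imwrite('pics/e.png',c[...,::-1])
E
```

```text
(no output)
```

View pics/e.png

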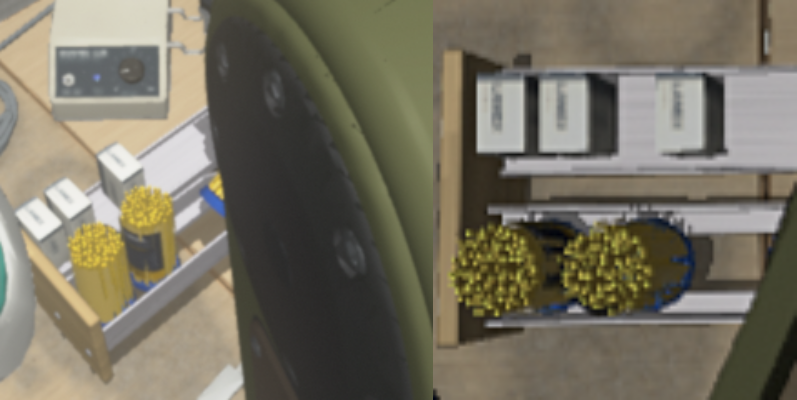

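The blue foot shows at (213,190) in the left half, tilted, with the head rising. I'll continue the arc.

Call:
step_arm([
  {"dp":[0.19,0,-0.17],"twist":0},
  {"dp":[0.19,0,-0.17],"twist":0},
  {"dp":[0.19,0,-0.17],"twist":0},
  {"dp":[0.22,0,-0.11],"twist":0},
  {"dp":[0.22,0,-0.11],"twist":0},
  {"dp":[0.22,0,-0.11],"twist":0},
  {"dp":[0,0,0],"twist":0},
  {"dp":[0,0,0],"twist":0},
])

```text
time_s: 13.3
ee_pos: [0.4577, -0.0962, 0.1546]
eef_rot: [3.142, 0.0, 1.567]
force: [-0.2, 0.5, -0.5]
grip_width: 0.0473
grip_force: 5.0
```

```bash
python3 - <<'E'
from h import *
for n in ['scene','top']:
    im,d=ctrl.camera(n); W=cloud(n,d); hsv=cv2.cvtColor(im,cv2.COLOR_RGB2HSV)
    inl=(abs(W[...,0]-.458)<.034)&(W[...,1]>-.2)&(W[...,1]<-.01)&(W[...,2]>.04)
    b=inl&(hsv[...,0]>100)&(hsv[...,0]<130)&(hsv[...,1]>120); ye=inl&(hsv[...,0]>18)&(hsv[...,0]<32)&(hsv[...,1]>110)
    for k,m in [('blue',b),('yel',ye)]:
        q=W[m]; print(n,k,len(q)); 
        if len(q)>5: print(np.percentile(q,[2,50,98],axis=0).round(3).tolist())
E
```

```text
scene blue 114
[[0.435, -0.036, 0.082], [0.451, -0.025, 0.088], [0.473, -0.02, 0.092]]
scene yel 1170
[[0.434, -0.107, 0.09], [0.455, -0.058, 0.136], [0.475, -0.031, 0.174]]
top blue 7
[[0.428, -0.161, 0.44], [0.444, -0.156, 0.447], [0.462, -0.151, 0.451]]
top yel 27
[[0.424, -0.145, 0.411], [0.444, -0.048, 0.453], [0.482, -0.04, 0.475]]
```

The tilt matches the plan: the upper foot rim is at about y=−0.02, z=0.09. I'll finish the arc.

Call:
step_arm([
  {"dp":[0.24,0,-0.05],"twist":0},
  {"dp":[0.24,0,-0.05],"twist":0},
  {"dp":[0.24,0,-0.05],"twist":0},
  {"dp":[0.24,0,0.02],"twist":0},
  {"dp":[0.24,0,0.02],"twist":0},
  {"dp":[0.24,0,0.02],"twist":0},
  {"dp":[0,0,0],"twist":0},
  {"dp":[0,0,0],"twist":0},
])

```text
time_s: 14.2
ee_pos: [0.4579, -0.0386, 0.1582]
eef_rot: [-3.141, 0.0, 1.567]
force: [0.8, -0.5, -1.2]
grip_width: 0.0472
grip_force: 5.0
```

```bash
python3 - <<'E'
from h import *
n='scene'
im,d=ctrl.camera(n); W=cloud(n,d); hsv=cv2.cvtColor(im,cv2.COLOR_RGB2HSV)
inl=(abs(W[...,0]-.458)<.034)&(W[...,1]>-.2)&(W[...,1]<.03)&(W[...,2]>.04)
b=inl&(hsv[...,0]>100)&(hsv[...,0]<130)&(hsv[...,1]>120)&(W[...,1]<-.005); ye=inl&(hsv[...,0]>18)&(hsv[...,0]<32)&(hsv[...,1]>110)
for k,m in [('blue',b),('yel',ye)]:
    q=W[m]; print(n,k,len(q),np.percentile(q,[2,50,98],axis=0).round(3).tolist() if len(q)>5 else '')
q=W[ye]
for z in np.arange(.08,.18,.01):
    k=abs(q[:,2]-z)<.005
    if k.sum()>5: print(round(z,2),k.sum(),np.percentile(q[k][:,1],[2,98]).round(3))
cv2.imwrite('pics/f.png',cv2.resize(im[180:420,200:440],(600,600))[...,::-1])
E
```

```text
scene blue 8 [[0.441, -0.007, 0.066], [0.442, -0.005, 0.069], [0.446, -0.005, 0.071]]
scene yel 1455 [[0.434, -0.046, 0.081], [0.452, -0.011, 0.153], [0.476, 0.029, 0.17]]
0.08 70 [-0.034  0.027]
0.09 128 [-0.032  0.028]
0.1 92 [-0.023  0.029]
0.11 68 [-0.02   0.028]
0.12 76 [-0.022  0.029]
0.13 59 [-0.022  0.029]
0.14 108 [-0.027  0.029]
0.15 151 [-0.046  0.029]
0.16 461 [-0.05   0.029]
0.17 234 [-0.045  0.029]
```

View pics/f.png

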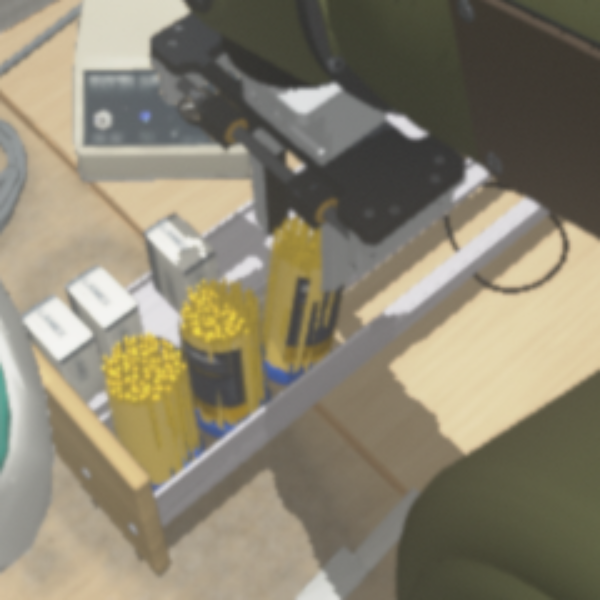

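The tub at (300,300) is nearly upright, with its head still lagging a few degrees toward the follower. I'll nudge the head +y and settle it.

Call:
step_arm([
  {"dp":[0.1,0,0],"twist":0},
  {"dp":[0.1,0,0],"twist":0},
  {"dp":[0,0,0.03],"twist":0},
  {"dp":[0,0,0.03],"twist":0},
  {"dp":[0,0,0],"twist":0},
  {"dp":[0,0,0],"twist":0},
])

```text
time_s: 14.85
ee_pos: [0.4584, -0.0309, 0.1564]
eef_rot: [3.14, 0.0, 1.566]
force: [0.8, 1.0, 5.1]
grip_width: 0.0467
grip_force: 5.0
```

```bash
cat > look.py <<'E'
from h import *
n='scene'
im,d=ctrl.camera(n); W=cloud(n,d); hsv=cv2.cvtColor(im,cv2.COLOR_RGB2HSV)
# axis tilt via label/body edges: left image edge of third tub vs predicted vertical lines
y=(hsv[...,0]>14)&(hsv[...,0]<34)&(hsv[...,1]>90)&(abs(W[...,0]-.458)<.03)&(W[...,2]>.07)&(W[...,1]>-.12)&(W[...,1]<.12)
# front-face points (x<.445) : surface nearest camera; print y-range by height
for z in np.arange(.075,.18,.01):
    k=y&(abs(W[...,2]-z)<.005); v=np.sort(W[k][:,1]); 
    if len(v)<8: continue
    g=np.where(np.diff(v)>.004)[0]; print(round(z,3),[(round(float(s[0]),3),round(float(s[-1]),3)) for s in np.split(v,g+1) if len(s)>5])
E
python3 look.py
```

```text
0.075 [(-0.017, -0.002), (0.019, 0.052), (0.066, 0.071), (0.091, 0.1)]
0.085 [(-0.04, -0.002), (0.014, 0.052), (0.064, 0.076), (0.08, 0.103)]
0.095 [(-0.034, -0.003), (0.021, 0.052), (0.066, 0.104)]
0.105 [(-0.016, -0.003), (0.014, 0.031), (0.066, 0.106)]
0.115 [(-0.017, -0.005), (0.013, 0.032), (0.064, 0.106)]
0.125 [(-0.023, -0.006), (0.012, 0.033), (0.062, 0.113)]
0.135 [(-0.033, -0.03), (-0.024, -0.007), (0.015, 0.032), (0.063, 0.106)]
0.145 [(-0.046, -0.036), (-0.026, -0.008), (0.005, 0.007), (0.013, 0.037), (0.058, 0.106)]
0.155 [(-0.043, -0.009), (0.004, 0.052), (0.058, 0.106)]
0.165 [(-0.044, -0.011), (0.005, 0.052), (0.061, 0.106)]
```

About 5° of tilt is left and the foot is next to tub_next. One more nudge.

Call:
step_arm([
  {"dp":[0.1,0,-0.03],"twist":0},
  {"dp":[0.1,0,0],"twist":0},
  {"dp":[0,0,0],"twist":0},
  {"dp":[0,0,0],"twist":0},
])

```text
time_s: 15.3
ee_pos: [0.4579, -0.0227, 0.1568]
eef_rot: [-3.141, -0.0, 1.566]
force: [-0.3, 0.0, -0.2]
grip_width: 0.0468
grip_force: 5.0
```

```bash
python3 look.py
```

```text
0.075 [(-0.022, -0.001), (0.02, 0.029), (0.034, 0.051), (0.064, 0.071), (0.091, 0.1)]
0.085 [(-0.035, -0.001), (0.013, 0.052), (0.064, 0.076), (0.08, 0.103)]
0.095 [(-0.035, -0.001), (0.022, 0.052), (0.065, 0.104)]
0.105 [(-0.013, -0.002), (0.015, 0.032), (0.066, 0.106)]
0.115 [(-0.012, -0.002), (0.014, 0.033), (0.062, 0.106)]
0.125 [(-0.012, -0.002), (0.012, 0.032), (0.064, 0.12)]
0.135 [(-0.026, -0.024), (-0.019, -0.002), (0.014, 0.032), (0.063, 0.106)]
0.145 [(-0.035, -0.033), (-0.018, -0.002), (0.012, 0.038), (0.058, 0.106)]
0.155 [(-0.035, -0.002), (0.004, 0.052), (0.058, 0.106)]
0.165 [(-0.031, -0.003), (0.006, 0.051), (0.061, 0.106)]
```

Call:
step_arm([
  {"dp":[0,0,0],"twist":0},
  {"dp":[0,0,0],"twist":0},
  {"dp":[0,0,0],"twist":0},
  {"dp":[0,0,0],"twist":0},
  {"dp":[0,0,-0.3],"twist":0},
  {"dp":[0,0,-0.7],"twist":0},
  {"dp":[0,0,-0.7],"twist":0},
  {"dp":[0,0,0],"twist":0},
], gripper=0.35)

```text
time_s: 16.15
ee_pos: [0.4593, -0.023, 0.2292]
eef_rot: [3.135, 0.001, 1.566]
force: [-0.1, 0.6, 0.1]
grip_width: 0.0638
grip_force: 0.0
```

```bash
python3 look.py
```

```text
0.075 [(-0.024, -0.001), (0.014, 0.029), (0.033, 0.051), (0.065, 0.071), (0.092, 0.1)]
0.085 [(-0.036, -0.0), (0.014, 0.052), (0.064, 0.075), (0.08, 0.102)]
0.095 [(-0.036, -0.001), (0.022, 0.052), (0.066, 0.104)]
0.105 [(-0.011, -0.001), (0.015, 0.032), (0.066, 0.076), (0.08, 0.106)]
0.115 [(-0.012, -0.001), (0.014, 0.032), (0.064, 0.106)]
0.125 [(-0.024, -0.022), (-0.012, -0.001), (0.012, 0.033), (0.062, 0.12)]
0.135 [(-0.025, -0.022), (-0.017, 0.0), (0.015, 0.032), (0.062, 0.106)]
0.145 [(-0.033, -0.001), (0.012, 0.045), (0.058, 0.106)]
0.155 [(-0.047, -0.001), (0.004, 0.052), (0.058, 0.106)]
0.165 [(-0.044, -0.001), (0.005, 0.051), (0.061, 0.106)]
```

Call:
step_arm([
  {"dp":[-0.5,0,0],"twist":0},
  {"dp":[-0.9,0,0],"twist":0},
  {"dp":[-0.9,0,0],"twist":0},
  {"dp":[-0.9,0,0],"twist":0},
  {"dp":[-0.9,0,0],"twist":0},
  {"dp":[-0.9,0,0],"twist":0},
  {"dp":[-0.9,0,0],"twist":0},
  {"dp":[-0.9,0,0],"twist":0},
  {"dp":[-0.75,0,0],"twist":0},
  {"dp":[0,0,0],"twist":0},
  {"dp":[0,0,0],"twist":0},
], gripper=-1)

```text
time_s: 17.3
ee_pos: [0.4562, -0.3248, 0.2242]
eef_rot: [-3.14, -0.001, 1.565]
force: [0.8, -0.2, -0.0]
grip_width: 0.0006
grip_force: 0.0
```

```bash
python3 look.py
```

```text
0.075 [(-0.018, -0.001), (0.014, 0.029), (0.039, 0.052), (0.065, 0.071), (0.081, 0.086), (0.091, 0.1)]
0.085 [(-0.036, -0.001), (0.013, 0.052), (0.064, 0.076), (0.08, 0.103)]
0.095 [(-0.029, -0.001), (0.022, 0.052), (0.065, 0.104)]
0.105 [(-0.012, -0.001), (0.015, 0.032), (0.065, 0.106)]
0.115 [(-0.012, -0.001), (0.014, 0.032), (0.064, 0.106)]
0.125 [(-0.024, -0.017), (-0.012, -0.009), (-0.004, -0.001), (0.012, 0.033), (0.062, 0.12)]
0.135 [(-0.017, -0.001), (0.014, 0.032), (0.064, 0.106)]
0.145 [(-0.033, -0.021), (-0.016, -0.001), (0.006, 0.036), (0.058, 0.106)]
0.155 [(-0.05, -0.001), (0.004, 0.052), (0.058, 0.106)]
0.165 [(-0.047, 0.0), (0.006, 0.052), (0.06, 0.106)]
```

The tub stands on its own. Now the follower: go down behind its plate, then push.

Call:
step_arm([
  {"dp":[0,0,0.8],"twist":0},
  {"dp":[0,0,0.9],"twist":0},
  {"dp":[0,0,0.9],"twist":0},
  {"dp":[0,0,0.5],"twist":0},
  {"dp":[0,0,0.17],"twist":0},
  {"dp":[0,0,0],"twist":0},
  {"dp":[0,0,0],"twist":0},
])

```text
time_s: 18.05
ee_pos: [0.4572, -0.3248, 0.0956]
eef_rot: [3.14, 0.001, 1.567]
force: [0.6, 0.3, 0.8]
grip_width: 0.0001
grip_force: 0.0
```

Call:
step_arm([
  {"dp":[0.2,0,0],"twist":0},
  {"dp":[0.15,0,0],"twist":0},
  {"dp":[0.15,0,0],"twist":0},
  {"dp":[0.15,0,0],"twist":0},
  {"dp":[0.25,0,0],"twist":0},
  {"dp":[0.3,0,0],"twist":0},
  {"dp":[0.3,0,0],"twist":0},
  {"dp":[0.3,0,0],"twist":0},
  {"dp":[0.3,0,0],"twist":0},
  {"dp":[0.3,0,0],"twist":0},
  {"dp":[0.3,0,0],"twist":0},
  {"dp":[0.3,0,0],"twist":0},
])

```text
time_s: 19.25
ee_pos: [0.4572, -0.2038, 0.0943]
eef_rot: [3.141, 0.0, 1.566]
force: [1.7, -3.0, 0.7]
grip_width: 0.0005
grip_force: 1.2
```

Call:
step_arm([
  {"dp":[0.3,0,0],"twist":0},
  {"dp":[0.3,0,0],"twist":0},
  {"dp":[0.3,0,0],"twist":0},
  {"dp":[0.3,0,0],"twist":0},
  {"dp":[0.3,0,0],"twist":0},
  {"dp":[0.3,0,0],"twist":0},
  {"dp":[0.3,0,0],"twist":0},
  {"dp":[0.3,0,0],"twist":0},
  {"dp":[0.3,0,0],"twist":0},
  {"dp":[0.2,0,0],"twist":0},
  {"dp":[0,0,0],"twist":0},
  {"dp":[0,0,0],"twist":0},
])

```text
time_s: 20.45
ee_pos: [0.4575, -0.0886, 0.0941]
eef_rot: [-3.141, -0.0, 1.566]
force: [-0.3, 0.7, 0.4]
grip_width: 0.0004
grip_force: 0.0
```

```bash
cat > fol.py <<'E'
from h import *
im,d=ctrl.camera('scene'); W=cloud('scene',d); hsv=cv2.cvtColor(im,cv2.COLOR_RGB2HSV)
k=(hsv[...,1]<60)&(abs(W[...,0]-.458)<.022)&(W[...,2]>.075)&(W[...,2]<.109)&(W[...,1]<-.02)&(W[...,1]>-.12)
print(k.sum(),np.percentile(W[k],[5,50,95],axis=0).round(4).tolist() if k.sum()>3 else '')
exec(open('look.py').read())
cv2.imwrite('pics/g.png',cv2.resize(im[180:420,200:440],(600,600))[...,::-1])
E
python3 fol.py; python3 -c "from station import ctrl;print(ctrl.get_obs()['force'])"
```

```text
0 
0.075 [(-0.01, -0.001), (0.02, 0.051), (0.066, 0.071), (0.081, 0.086), (0.091, 0.1)]
0.085 [(-0.01, -0.001), (0.013, 0.052), (0.063, 0.076), (0.08, 0.102)]
0.095 [(-0.006, -0.001), (0.021, 0.052), (0.065, 0.104)]
0.105 [(-0.009, -0.001), (0.015, 0.032), (0.065, 0.106)]
0.115 [(-0.006, -0.001), (0.012, 0.032), (0.063, 0.075), (0.08, 0.106)]
0.125 [(-0.003, -0.0), (0.012, 0.033), (0.062, 0.12)]
0.135 [(-0.003, -0.0), (0.015, 0.031), (0.062, 0.106)]
0.145 [(-0.003, -0.001), (0.005, 0.007), (0.012, 0.045), (0.058, 0.106)]
0.155 [(-0.013, -0.001), (0.005, 0.052), (0.058, 0.106)]
0.165 [(-0.015, -0.001), (0.005, 0.052), (0.061, 0.106)]
[ 0.14299003 -0.42557587  0.20398854]
```

Call:
step_arm([
  {"dp":[0.1,0,0],"twist":0},
  {"dp":[0.1,0,0],"twist":0},
  {"dp":[0.1,0,0],"twist":0},
  {"dp":[0.05,0,0],"twist":0},
  {"dp":[0.04,0,0],"twist":0},
])

```text
time_s: 21.05
ee_pos: [0.4577, -0.073, 0.0942]
eef_rot: [-3.141, 0.0, 1.566]
force: [0.3, -1.8, -2.6]
grip_width: 0.0006
grip_force: 1.0
```

Call:
step_arm([
  {"dp":[0.04,0,0],"twist":0},
  {"dp":[0.04,0,0],"twist":0},
])

```text
time_s: 21.25
ee_pos: [0.4577, -0.0699, 0.0942]
eef_rot: [-3.141, 0.0, 1.566]
force: [-0.2, -1.7, -2.2]
grip_width: 0.0004
grip_force: 1.0
```

Call:
step_arm([
  {"dp":[0.03,0,0],"twist":0},
  {"dp":[0.03,0,0],"twist":0},
])

```text
time_s: 21.45
ee_pos: [0.4577, -0.0676, 0.0942]
eef_rot: [-3.141, 0.0, 1.566]
force: [-0.1, -3.3, -2.2]
grip_width: 0.0007
grip_force: 1.5
```

Call:
step_arm([
  {"dp":[0.03,0,0],"twist":0},
  {"dp":[0.03,0,0],"twist":0},
])

```text
time_s: 21.65
ee_pos: [0.4578, -0.0652, 0.0942]
eef_rot: [-3.142, 0.0, 1.566]
force: [0.1, -3.9, -1.7]
grip_width: 0.0003
grip_force: 1.7
```

Call:
step_arm([
  {"dp":[0.02,0,0],"twist":0},
  {"dp":[0.02,0,0],"twist":0},
])

```text
time_s: 21.85
ee_pos: [0.4578, -0.0639, 0.0943]
eef_rot: [-3.142, 0.001, 1.566]
force: [-1.5, -7.5, -1.6]
grip_width: 0.0003
grip_force: 3.9
```

```bash
python3 look.py
```

```text
0.075 [(0.028, 0.056), (0.067, 0.079), (0.083, 0.089), (0.093, 0.101)]
0.085 [(0.026, 0.057), (0.068, 0.078), (0.084, 0.102)]
0.095 [(0.018, 0.056), (0.068, 0.078), (0.082, 0.104)]
0.105 [(0.019, 0.037), (0.069, 0.106)]
0.115 [(0.02, 0.024), (0.028, 0.037), (0.063, 0.108)]
0.125 [(0.019, 0.037), (0.064, 0.12)]
0.135 [(0.017, 0.037), (0.065, 0.108)]
0.145 [(0.02, 0.048), (0.06, 0.108)]
0.155 [(-0.008, 0.005), (0.011, 0.108)]
0.165 [(-0.009, -0.0), (0.01, 0.056), (0.064, 0.108)]
```

The force rose sharply from 4 to 7.5 N, so the row is snug. I'll back off, lift and check.

Call:
step_arm([
  {"dp":[-0.1,0,0],"twist":0},
  {"dp":[-0.3,0,0],"twist":0},
  {"dp":[-0.2,0,-0.4],"twist":0},
  {"dp":[0,0,-0.9],"twist":0},
  {"dp":[0,0,-0.9],"twist":0},
  {"dp":[0,0,-0.9],"twist":0},
  {"dp":[-0.9,-0.9,0],"twist":0},
  {"dp":[-0.9,-0.9,0],"twist":0},
  {"dp":[-0.9,-0.9,0],"twist":0},
  {"dp":[-0.9,-0.5,0],"twist":0},
  {"dp":[-0.9,-0.5,0],"twist":0},
  {"dp":[-0.9,0,0],"twist":0},
])

```text
time_s: 23.1
ee_pos: [0.3086, -0.3029, 0.2189]
eef_rot: [3.141, 0.001, 1.565]
force: [0.9, -0.3, -0.1]
grip_width: 0.0008
grip_force: 0.0
```

Call:
step_arm([
  {"dp":[-0.9,0,0],"twist":0},
  {"dp":[-0.9,0,0],"twist":0},
  {"dp":[-0.9,0,0],"twist":0},
  {"dp":[0,0,0],"twist":0},
])

```text
time_s: 23.5
ee_pos: [0.3091, -0.4122, 0.2176]
eef_rot: [-3.141, -0.001, 1.563]
force: [1.2, 1.0, 0.6]
grip_width: 0.0004
grip_force: 0.0
```

```bash
python3 fol.py; python3 - <<'E'
from h import *
im,d=ctrl.camera('top'); W=cloud('top',d).reshape(-1,3); W=W[np.isfinite(W).all(1)]; x,y,z=W.T
for nm,m in [('fol',(z>.099)&(z<.109)&(abs(x-.458)<.03)&(y>-.12)&(y<-.045)),('placed',(z>.11)&(z<.13)&(abs(x-.539)<.03)&(y>-.04)&(y<.03)),('cup',(z>.085)&(z<.1)&(abs(x-.535)<.03)&(y<-.25)&(y>-.34))]:
    q=W[m]; print(nm,len(q),np.percentile(q,[2,50,98],axis=0).round(3).tolist() if len(q) else '')
a=cv2.imread('pics/g.png'); t=cv2.resize(im[230:330,170:420],(800,320))[...,::-1]
cv2.imwrite('pics/i.png',np.vstack([cv2.copyMakeBorder(cv2.resize(a,(280,280)),0,0,260,260,0),t]))
E
```

```text
132 [[0.4362, -0.0595, 0.0782], [0.4401, -0.048, 0.0967], [0.4518, -0.0378, 0.106]]
0.075 [(-0.012, 0.004), (0.037, 0.056), (0.083, 0.089), (0.094, 0.101)]
0.085 [(-0.033, 0.004), (0.026, 0.057), (0.068, 0.078), (0.083, 0.102)]
0.095 [(-0.018, 0.004), (0.019, 0.057), (0.068, 0.104)]
0.105 [(-0.006, 0.004), (0.018, 0.038), (0.068, 0.078), (0.082, 0.107)]
0.115 [(-0.006, 0.004), (0.019, 0.037), (0.063, 0.108)]
0.125 [(-0.007, -0.004), (0.001, 0.004), (0.02, 0.036), (0.066, 0.12)]
0.135 [(-0.012, 0.004), (0.017, 0.038), (0.065, 0.108)]
0.145 [(-0.035, 0.004), (0.017, 0.048), (0.061, 0.108)]
0.155 [(-0.042, 0.004), (0.011, 0.056), (0.06, 0.108)]
0.165 [(-0.042, 0.004), (0.009, 0.056), (0.064, 0.108)]
fol 122 [[0.437, -0.057, 0.1], [0.458, -0.053, 0.104], [0.48, -0.047, 0.107]]
placed 313 [[0.518, -0.017, 0.116], [0.539, -0.006, 0.121], [0.558, 0.008, 0.123]]
cup 517 [[0.514, -0.327, 0.087], [0.535, -0.305, 0.094], [0.557, -0.284, 0.097]]
```

View pics/i.png

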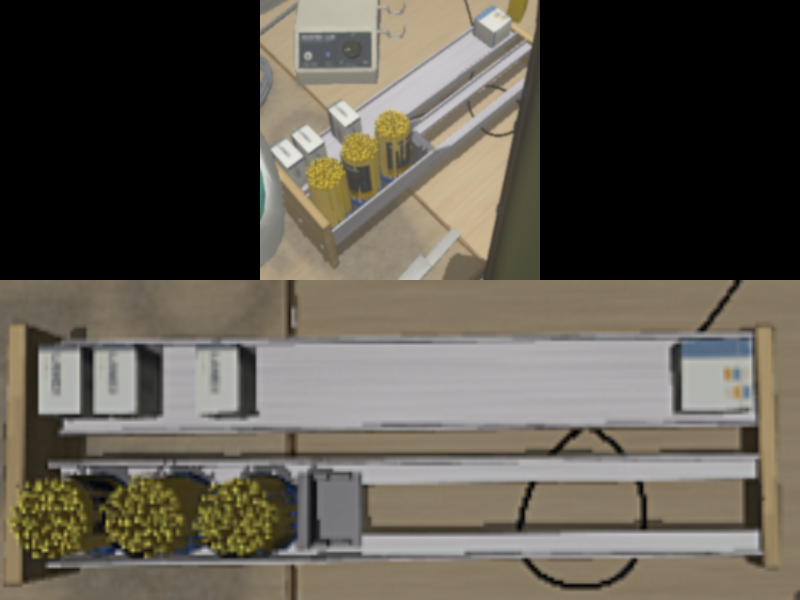

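The three tubs stand upright at (50,515), (145,515) and (240,515), about 53 mm apart, with the follower against them at (305,505). The carton stands at (222,378), and the cup box is where it was.

```bash
python3 -c "from station import ctrl;print(ctrl.hand_in())"
```

```text
the job is handed in; nothing more can be done
None
```

The job is done and handed in: the stray carton stands on end in the back lane, and the fallen tub was tipped upright within its lane. The follower holds the three tubs snug against the end stop, after a last push of about 7.5 N, and my final pictures and measurements bear this out; `hand_in()` returned no verdict.

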